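# Nest the graphite liner in the blowpipe rest's angle cradle

## Robot

A 6-joint arm with a two-finger parallel gripper is mounted at the origin on the work surface. World frame = base frame: x ahead of the robot, y to its left, z up, the work surface at z = 0. Lengths are in m, angles in rad, forces in N, time in s.
With the tool pointing down it reaches from about 0.325 to 1 m from the base axis. Payload 5.1 kg.
Tool frame: the origin (TCP) lies at the very end of the fingers, on their centre line; the grasp point (between the pads) lies 19 mm behind it (bot.grip_depth is the z of the grasp point in the tool frame, in m); z points along the fingers, y is the direction in which the jaws open and shut (so a half turn about z gives the same grasp; the last joint's range is limited). The gripper opens to 85 mm and grips with 20 to 120 N. Pads are 22 mm wide; open, the fingers measure 114 mm over their backs; the gripper's body (76 mm by 85 mm) begins 54 mm behind the grasp point. The pads swing forward as they close: fully open they stand 13 mm farther back than shut.
Start: joints at [-1.357, 0.124, 1.65, -0, 1.367, -0.083], TCP at [0.19, -0.622, 0.231] pointing down, gripper open.
Joint ranges: [-2.61, 2.61], [-1.02, 2.33], [0.03, 2.71], [-1.35, 4.49], [0.32, 2.68], [-2.91, 2.91]. Speed limits (rad/s): [2.57, 2.57, 3.14, 3.14, 3.14, 3.14].

## Interface

Orientations are given as a unit quaternion [w, x, y, z].
In Python, from workcell import bot gives the robot as it stands. The module is installed in compiled form; this text tells all that it offers.
- The arm moves only by the tool step_arm, never from a script. Its argument "deltas" is a list of rows, each an object with "offset": the shift along the tool's x, y, z as a fraction of full scale, a list of three; "roll": the turn about the tool's z as a fraction of full scale; "jaw": the finger opening in mm, from 0 to 85.4. A call has 1 to 20 rows; each row shifts and turns the commanded pose from where the row before left it, along the tool's axes as they then stand; what a row does not reach is not made up. Full scale, the value 1, is 50 cm for a shift and 180 degrees for a turn. A row lasts 1/12 s, in which the tool goes at most 41.7 mm and 7.16 degrees, less where a joint would pass 70% of its speed; a pose out of reach is approached as far as the arm can. A call with a number of a shift or a turn outside -1 to 1 is refused whole. A call with a gripper value outside its range is refused whole. The fingers move at their own pace and stop on an object; "squeeze" is the grip in N (left out, the last holds). Time passes only in rows, so rows that do not move let the fingers close. It gives the time, the measured TCP pose, the force and the opening at its end, in the units of the state.
- bot.get_obs(): the state, without advancing time (a new reading comes with each control period).
- bot.capture(name): name is "scene" or "top" or "wrist"; returns a dict with "img" (384x512x3 uint8, red, green, blue), "camera_matrix" (3x3 intrinsics, pixels), "k1" (the pictures are not rectified: a ray, as slopes to the right and down, at radius r is drawn at 1 + k1 r^2 times it, then the intrinsics apply), "position" and "attitude" of the camera in the world; the wrist camera has in their place "tool_from_camera" (4x4, takes a point from camera to tool coordinates, whose origin is the TCP and whose axes are the flange's). Camera axes: x right, y up, looking along -z (the intrinsics and any distortion apply to the point x, -y, -z); pixel columns grow to the right and rows downward; lengths in m; the calibration is good to about 2 mm. A picture is of the moment at which its call begins: read the wrist's pose just before it. There is no depth.
- bot.close_job(): hands the job in, once; it reports no verdict.
The state is a dict: "time_s": time; "q": joint angles; "dq": joint speeds; "tau": joint torques, N m; "eef_pos": TCP position; "ee_rot": TCP orientation; "force": force on the tool from outside, world axes, zero at the start; "moment": the same for the moment, N m; "opening": finger opening in m.
Only numpy, scipy, OpenCV 4.12 (cv2) and the standard library are available. Lean on these libraries where they do the work, as an engineer would, in place of code of your own. Each camera call takes 0.05 s, during which the arm holds its last target. There are 200 camera calls.

## Task

Fit the loose graphite angle liner into the steel V cradle of the blowpipe rest, heel down (it need not be picked up: pushed over the board's edge it tips in): bed it fully home with both its legs flat on the cradle's legs, and slide it along the V until its end touches the tall stop plate. Graphite is brittle, so bring it against the stop gently, and leave the paddle, tweezers and tin where they are.

Things in the scene. Friction and masses are not known exactly. Their poses are not given: they have to be found in the camera images.
- rest: Blowpipe rest, fixed to the bench: a wooden board with a steel angle iron, the cradle, along its far edge, open upward as a V. Origin on the bench top below the V's bottom line, half-way along it; x points from the board across the V, y along the V, z up. Board top 60 mm above the bench, 156 mm (x -200 to -44 mm) by 300 mm (y).
- cradle (a point): Half-way along the V's inside bottom line, 16 mm above the bench; axes as the rest. The cradle's two legs rise at 45 degrees from it, 60 mm long inside, 6 mm thick, tops 58 mm above the bench at x = -42 and +42 mm of the rest. The cradle is 240 mm long (y -120 to 120 mm).
- stop_low (a point): Stop plate: fixed steel plate 92 mm wide, 8 mm thick (along y), 80 mm tall, across one end of the cradle, either end (rest y = +124 or -124 mm). The point is in the middle of its width and thickness, level with the V's bottom; its inner face is 4 mm nearer the cradle's middle. The cradle's other end is open, with only a 12 mm high foot.
- liner_heel (a point): Loose dark graphite angle: L section, legs 55 mm outside, 8 mm thick, 160 mm long, 0.16 to 0.32 kg. Point half-way along its heel (outer corner edge). Own y runs along its length; leg 1 goes from the heel along -x, leg 2 along +z. Starts on the board: leg 1 flat, pointing away from the V, leg 2 standing on the V's side, turned up to 0.25 rad from the V.
- liner_upright (a point): Middle of the liner's leg 2: half-way along, 27.5 mm from the heel, half-way through its thickness; axes as the heel. Pushed more than 15 mm above the board it may topple forward on the board. It tips with its heel some 14 mm past the edge; friction may stop it short. Home, both legs lean 45 degrees up and outward, heel in the V's bottom line; either leg may be on either side.
- paddle: Bystander: wooden paddle lying on the bench, 295 mm long, blade 150 x 90 mm. Origin on the bench below where handle and blade meet.
- tweezers: Bystander: steel tweezers lying on the bench, about 215 mm long. Origin below their middle.
- tin: Bystander: open metal tin, 90 mm across, 100 mm tall. Origin at the centre of its underside.
Mind the look-alikes: they are no part of the job. Several things look just like the part that bears stop_low: the one meant starts farthest from the robot's base. What is shaped like the part that bears liner_heel but white is not meant.

How it is judged:
By the outcome, as a careful person would: the job done as asked, in the order asked, and still so for the second after the job is handed in, with the robot touching nothing.
It also fails if it takes over 58 s, if anything falls off the work surface, if the arm or the gripper's body presses on something with over 40 N, if the wrist force passes 120 N, or if a joint passes its speed limit or range.

## Working session

There is one attempt and no reset: what is moved stays moved. The work goes in short steps, Python scripts to look and compute and a tool call to move; the robot and the scene stay as the last step left them, time stands still between calls to the robot, and variables do not carry over. Pictures are saved under pics/ and viewed, about 8 in all and at most 12, crops included, and the job is handed in when it is done.

Besides the shell and the picture viewer there is one more tool, called after "Request:" as name([rows], argument=value, ...), one row to a line, values as JSON. step_arm: Moves the arm, as the interface text tells. Its arguments: {"type":"object","properties":{"deltas":{"type":"array","items":{"type":"object","properties":{"offset":{"type":"array","items":{"type":"number","minimum":-1,"maximum":1}},"roll":{"type":"number","minimum":-1,"maximum":1},"jaw":{"type":"number"}}}},"squeeze":{"type":"number"}},"required":["deltas"]}

```bash
mkdir -p pics
cat > h.py <<'E'
import numpy as np,cv2
from workcell import bot
from scipy.spatial.transform import Rotation as R
def cap(n,f=None):
    c=bot.capture(n)
    if f: cv2.imwrite('pics/'+f,cv2.cvtColor(c['img'],cv2.COLOR_RGB2BGR))
    return c
E
python3 - <<'E'
from h import *
for n in ['scene','top']:
    c=cap(n,n+'0.png'); print(n,c['camera_matrix'],c['k1'],c['position'],c['attitude'])
print(bot.get_obs())
E
```

```text
scene [[391.64547542   0.         255.5766622 ]
 [  0.         391.64547542 186.02157086]
 [  0.           0.           1.        ]] -0.1213928479279544 [ 1.31824868 -0.49743846  0.97472184] [0.80153624 0.35287225 0.18992944 0.44378783]
top [[409.25639875   0.         260.33351614]
 [  0.         409.25639875 194.32467323]
 [  0.           0.           1.        ]] -0.0724096308863816 [0.37325215 0.04244728 1.09529631] [-0.70267674 -0.05540255  0.0523686   0.70741324]
{'time_s': 0.1, 'q': array([-1.35662854e+00,  1.24469764e-01,  1.65159524e+00, -8.00181151e-06,
        1.36748741e+00, -8.26165889e-02]), 'dq': array([ 0.00144175, -0.00215019, -0.00318268,  0.00196656,  0.00064312,
        0.00065542]), 'tau': array([ 1.08375367e-03, -4.24932003e+01, -3.66652608e+01, -7.59067962e-05,
        3.95179843e-03,  5.37574252e-06]), 'eef_pos': array([ 0.18992792, -0.62103343,  0.23012243]), 'ee_rot': array([-9.77502664e-04,  9.89009473e-01,  1.47848915e-01, -6.83149078e-05]), 'force': array([ 0.35637505, -0.11086751,  0.05458686]), 'moment': array([-0.01024999, -0.01531316,  0.00747022]), 'opening': 0.08561901588834415}
```

View pics/top0.png

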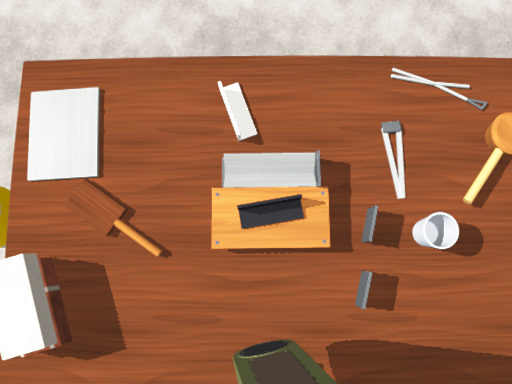

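View pics/scene0.png

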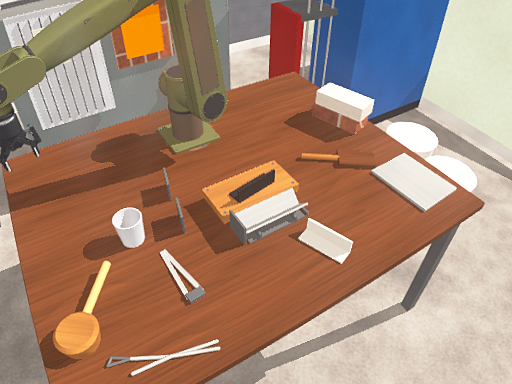

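Top view: rest board (212–329,188–248), cradle (222–320,152–188) with its stop plate at the right end (319,168). The look-alike plates stand loose at (370,224) and (363,290). The dark liner on the board is at (270,212), and the white look-alike at (238,110). I choose the dark liner and the plate at (319,168), which is the farthest from the base. Next is a close crop to check.

```bash
cat >> h.py <<'E'
def ray(c,px):
    px=np.array(px,float).reshape(-1,1,2); k=c['k1']
    # simple forward model: drawn = u(1+k1 r^2) -> invert with cv2
    u=cv2.undistortPoints(px,c['camera_matrix'],np.array([k,0,0,0.]))[:,0]
    d=np.c_[u[:,0],-u[:,1],-np.ones(len(u))]
    if 'position' in c:
        q=c['attitude']; Rm=R.from_quat([*q[1:],q[0]]); return np.array(c['position']),Rm.apply(d)
    o=c['obs']; q=o['ee_rot']; Rt=R.from_quat([*q[1:],q[0]]); T=c['tool_from_camera']
    return o['eef_pos']+Rt.apply(T[:3,3]),Rt.apply(d@T[:3,:3].T)
def plane(c,px,z):
    p,d=ray(c,px); return p+d*((z-p[2])/d[:,2])[:,None]
def wcap(f):
    o=bot.get_obs(); c=cap('wrist',f); c['obs']=o; return c
E
python3 - <<'E'
from h import *
c=cap('top'); im=c['img'][:,:,::-1]
cv2.imwrite('pics/crop.png',cv2.resize(im[140:260,200:340],None,fx=5.5,fy=5,interpolation=cv2.INTER_CUBIC))
hsv=cv2.cvtColor(im[140:260,200:340],cv2.COLOR_BGR2HSV)
# liner
m=(hsv[...,2]<70).astype(np.uint8); m[:50]=0;m[:,:30]=0;m[:,110:]=0;m[95:]=0
ct=max(cv2.findContours(m,0,2)[0],key=cv2.contourArea)
print('liner',cv2.minAreaRect(ct),(cv2.approxPolyDP(ct,2,True)[:,0]+[200,140]).tolist())
m=((hsv[...,0]>8)&(hsv[...,0]<25)&(hsv[...,1]>120)&(hsv[...,2]>170)).astype(np.uint8)
ct=max(cv2.findContours(m,0,2)[0],key=cv2.contourArea)
b=cv2.boxPoints(cv2.minAreaRect(ct))+[200,140];print('board',b.tolist(),plane(c,b,.06).round(4).tolist())
E
```

```text
liner ((70.71646118164062, 71.22651672363281), (22.592092514038086, 63.3157844543457), 79.99201965332031) [[300, 195], [238, 206], [242, 226], [302, 217]]
board [[206.0, 187.0], [329.0, 187.0], [329.0, 248.0], [206.0, 248.0]] [[0.5525, 0.186, 0.06], [0.5502, -0.1302, 0.06], [0.3946, -0.1254, 0.06], [0.3967, 0.184, 0.06]]
```

View pics/crop.png

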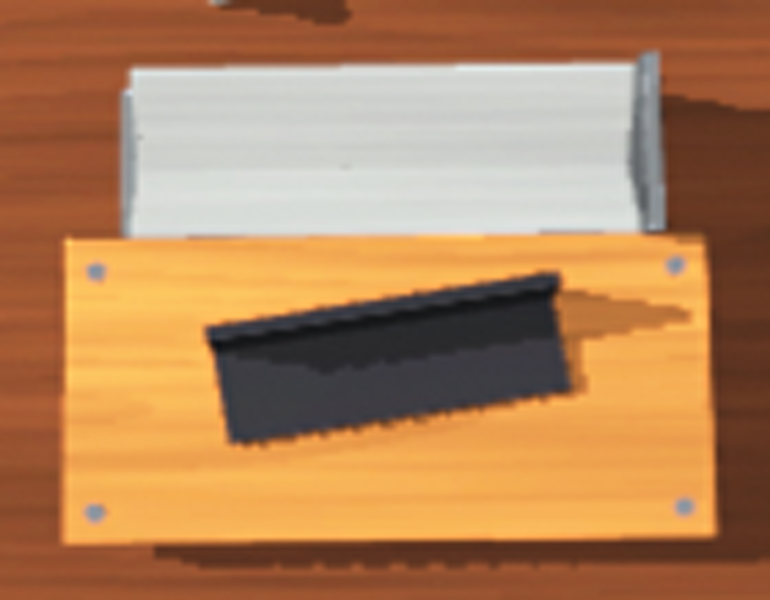

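The crop shows the dark liner's upright top edge from (207,327) to (560,272), the V beyond it, and the stop plate at the V's right end at (648,52–230). The choice holds. I now turn these pixels into positions.

Run:
```python
from h import *
c=cap('top')
f=lambda L,z: plane(c,[(200+u/5.5,140+v/5) for u,v in L],z).round(4)[:,:2]
B=f([(65,240),(706,237),(717,535),(62,545)],.06);print('board TL TR BR BL',B.tolist(),np.linalg.norm(np.diff(B,axis=0),axis=1))
ys=B[0]-B[1]; th=np.arctan2(-ys[0],ys[1]); ys2=B[3]-B[2];print('yaw',th,np.arctan2(-ys2[0],ys2[1]))
xs=(B[0]+B[1]-B[2]-B[3]);print('yaw from x',np.arctan2(xs[1],xs[0]))
print('up top front',f([(207,327),(560,272)],.115).tolist())
print('leg1 rear',f([(232,443),(572,388)],.068).tolist())
print('cradle far top L, R',f([(130,68),(632,64)],.058).tolist(),'near top',f([(130,236),(640,232)],.058).tolist())
print('stop top corners',f([(637,54),(660,52),(664,230),(648,230)],.08).tolist())
q=bot.get_obs()['ee_rot'];print(R.from_quat([*q[1:],q[0]]).as_matrix().round(3))
print(bot.capture('wrist')['tool_from_camera'].round(3))
```

```text
board TL TR BR BL [[0.5498, 0.171], [0.5492, -0.1285], [0.3971, -0.1289], [0.3942, 0.1707]] [0.2995006  0.15210053 0.29961404]
yaw -0.002003336218125271 0.009679270474299057
yaw from x 0.002274939201879437
up top front [[0.4973, 0.1012], [0.5231, -0.0544]]
leg1 rear [[0.4445, 0.0925], [0.4711, -0.0633]]
cradle far top L, R [[0.6409, 0.1415], [0.6413, -0.0967]] near top [[0.552, 0.1407], [0.5524, -0.0979]]
stop top corners [[0.6409, -0.0962], [0.6419, -0.1069], [0.5495, -0.106], [0.5496, -0.0987]]
[[ 0.956  0.292 -0.   ]
 [ 0.292 -0.956  0.001]
 [ 0.    -0.001 -1.   ]]
[[-0.001  0.946  0.323  0.083]
 [ 1.     0.001  0.    -0.001]
 [ 0.     0.323 -0.946 -0.143]
 [ 0.     0.     0.     1.   ]]
```

Request:
step_arm([
  {"offset": [0, 0, 0], "roll": 0.0312, "jaw": 85},
  {"offset": [0, 0, 0], "roll": 0.0312, "jaw": 85},
  {"offset": [0, 0, 0], "roll": 0.0312, "jaw": 85},
  {"offset": [0.018, -0.051, 0], "roll": 0, "jaw": 85},
  {"offset": [0.018, -0.051, 0], "roll": 0, "jaw": 85},
  {"offset": [0.018, -0.051, 0], "roll": 0, "jaw": 85},
  {"offset": [0.018, -0.051, 0], "roll": 0, "jaw": 85},
  {"offset": [0.018, -0.051, 0], "roll": 0, "jaw": 85},
  {"offset": [0.018, -0.051, 0], "roll": 0, "jaw": 85},
  {"offset": [0.018, -0.051, 0], "roll": 0, "jaw": 85},
  {"offset": [0.018, -0.051, 0], "roll": 0, "jaw": 85},
  {"offset": [0.018, -0.051, 0], "roll": 0, "jaw": 85},
  {"offset": [0.018, -0.051, 0], "roll": 0, "jaw": 85},
  {"offset": [0.018, -0.051, 0], "roll": 0, "jaw": 85},
  {"offset": [0.018, -0.051, 0], "roll": 0, "jaw": 85},
  {"offset": [0.018, -0.051, 0], "roll": 0, "jaw": 85},
])

```text
time_s: 1.58
eef_pos: [0.3063, -0.2885, 0.2313]
ee_rot: [0.0, 1.0, 0.001, 0.0]
force: [0.4, -0.3, -0.4]
opening: 0.0849
```

Request:
step_arm([
  {"offset": [0.018, -0.05, 0]},
  {"offset": [0.018, -0.05, 0]},
  {"offset": [0.018, -0.05, 0]},
  {"offset": [0.018, -0.05, 0]},
  {"offset": [0.018, -0.05, 0]},
  {"offset": [0.018, -0.05, 0]},
  {"offset": [0.018, -0.05, 0]},
  {"offset": [0.018, -0.05, 0]},
  {"offset": [0.018, -0.05, 0]},
  {"offset": [0.018, -0.05, 0]},
  {"offset": [0.018, -0.05, 0]},
  {"offset": [0.018, -0.05, 0]},
  {"offset": [0, 0, 0.04]},
  {"offset": [0, 0, 0.04]},
  {"offset": [0, 0, 0.04]},
  {"offset": [0, 0, 0.04]},
  {"offset": [0, 0, 0.04]},
  {"offset": [0, 0, 0]},
  {"offset": [0, 0, 0]},
])

```text
schema error: expected keys offset, roll, jaw
```

Run:
```python
from h import *
c=wcap('w1.png'); print(c['obs']['eef_pos'])
```

```text
[ 0.3062864  -0.28848255  0.23132475]
```

View pics/w1.png

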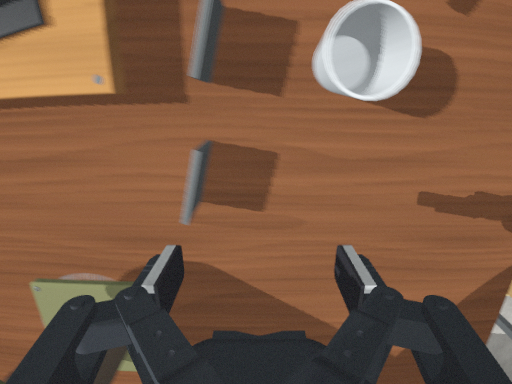

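The wrist view is from half-way along the path: the loose plates are at (205,40) and (197,180), the tin at (370,50) and the board corner at (95,80). Rows need all three keys, so I resend the move.

Request:
step_arm([
  {"offset": [0.018, -0.051, 0], "roll": 0, "jaw": 85},
  {"offset": [0.018, -0.051, 0], "roll": 0, "jaw": 85},
  {"offset": [0.018, -0.051, 0], "roll": 0, "jaw": 85},
  {"offset": [0.018, -0.051, 0], "roll": 0, "jaw": 85},
  {"offset": [0.018, -0.051, 0], "roll": 0, "jaw": 85},
  {"offset": [0.018, -0.051, 0], "roll": 0, "jaw": 85},
  {"offset": [0.018, -0.051, 0], "roll": 0, "jaw": 85},
  {"offset": [0.018, -0.051, 0], "roll": 0, "jaw": 85},
  {"offset": [0.018, -0.051, 0], "roll": 0, "jaw": 85},
  {"offset": [0.018, -0.051, 0], "roll": 0, "jaw": 85},
  {"offset": [0.018, -0.051, 0], "roll": 0, "jaw": 85},
  {"offset": [0.018, -0.051, 0], "roll": 0, "jaw": 85},
  {"offset": [0, 0, 0.05], "roll": 0, "jaw": 85},
  {"offset": [0, 0, 0.05], "roll": 0, "jaw": 85},
  {"offset": [0, 0, 0.05], "roll": 0, "jaw": 85},
  {"offset": [0, 0, 0.05], "roll": 0, "jaw": 85},
  {"offset": [0, 0, 0.04], "roll": 0, "jaw": 85},
  {"offset": [0, 0, 0], "roll": 0, "jaw": 85},
])

```text
time_s: 3.13
eef_pos: [0.4098, 0.0169, 0.1066]
ee_rot: [-0.0, 1.0, 0.001, -0.004]
force: [-0.1, 0.2, -0.5]
opening: 0.085
```

Request:
step_arm([
  {"offset": [0, 0, 0.03], "roll": 0, "jaw": 85},
  {"offset": [0, 0, 0.03], "roll": 0, "jaw": 85},
  {"offset": [0, 0, 0.02], "roll": 0, "jaw": 85},
  {"offset": [0, 0, 0.01], "roll": 0, "jaw": 85},
  {"offset": [0, 0, 0.004], "roll": 0, "jaw": 85},
  {"offset": [0, 0, 0.004], "roll": 0, "jaw": 85},
  {"offset": [0, 0, 0], "roll": 0, "jaw": 85},
])

```text
time_s: 3.72
eef_pos: [0.4138, 0.0165, 0.0629]
ee_rot: [0.0, 1.0, 0.001, 0.0]
force: [1.0, 0.6, 0.9]
opening: 0.0852
```

Run:
```python
from h import *
c=wcap('w2.png'); print(c['obs']['eef_pos'],c['obs']['force'])
```

```text
[0.41377046 0.016499   0.06286639] [1.0127467  0.64015376 0.92674733]
```

View pics/w2.png

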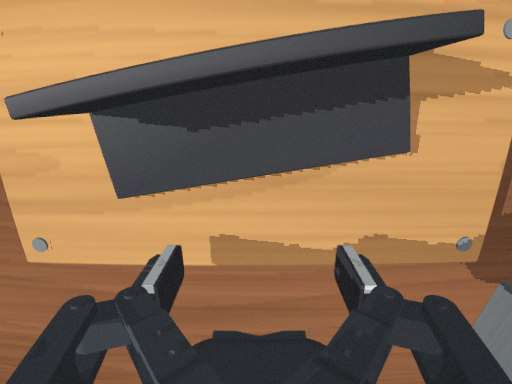

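The wrist view shows the fingers (tips at (165,250) and (358,250)) clear behind the liner's leg 1. Its rear edge runs from (118,197) to (410,152). I descend to feel for the board.

Request:
step_arm([
  {"offset": [0, 0, 0.004], "roll": 0, "jaw": 85},
  {"offset": [0, 0, 0.004], "roll": 0, "jaw": 85},
  {"offset": [0, 0, 0.004], "roll": 0, "jaw": 85},
  {"offset": [0, 0, 0.004], "roll": 0, "jaw": 85},
  {"offset": [0, 0, 0.004], "roll": 0, "jaw": 85},
  {"offset": [0, 0, 0], "roll": 0, "jaw": 85},
])

```text
time_s: 4.27
eef_pos: [0.4129, 0.0166, 0.0517]
ee_rot: [-0.0, 1.0, 0.001, -0.001]
force: [-0.2, -0.8, 0.2]
opening: 0.0849
```

Request:
step_arm([
  {"offset": [0, 0, 0.002], "roll": 0, "jaw": 85},
  {"offset": [0, 0, 0.002], "roll": 0, "jaw": 85},
  {"offset": [0, 0, 0], "roll": 0, "jaw": 85},
])

```text
time_s: 4.52
eef_pos: [0.4132, 0.0165, 0.0502]
ee_rot: [-0.0, 1.0, 0.001, -0.0]
force: [-0.0, 0.1, -0.4]
opening: 0.0847
```

Request:
step_arm([
  {"offset": [0.015, 0, 0], "roll": 0, "jaw": 85},
  {"offset": [0.015, 0, 0], "roll": 0, "jaw": 85},
  {"offset": [0.015, 0, 0], "roll": 0, "jaw": 85},
  {"offset": [0.01, 0, 0], "roll": 0, "jaw": 85},
  {"offset": [0.005, 0, 0], "roll": 0, "jaw": 85},
  {"offset": [0.005, 0, 0], "roll": 0, "jaw": 85},
  {"offset": [0.005, 0, 0], "roll": 0, "jaw": 85},
  {"offset": [0.005, 0, 0], "roll": 0, "jaw": 85},
  {"offset": [0.005, 0, 0], "roll": 0, "jaw": 85},
  {"offset": [0.005, 0, 0], "roll": 0, "jaw": 85},
  {"offset": [0.005, 0, 0], "roll": 0, "jaw": 85},
  {"offset": [0.005, 0, 0], "roll": 0, "jaw": 85},
  {"offset": [0.005, 0, 0], "roll": 0, "jaw": 85},
  {"offset": [0.005, 0, 0], "roll": 0, "jaw": 85},
  {"offset": [0.005, 0, 0], "roll": 0, "jaw": 85},
  {"offset": [0.005, 0, 0], "roll": 0, "jaw": 85},
  {"offset": [0.005, 0, 0], "roll": 0, "jaw": 85},
  {"offset": [0.005, 0, 0], "roll": 0, "jaw": 85},
  {"offset": [0, 0, 0], "roll": 0, "jaw": 85},
])

```text
time_s: 6.1
eef_pos: [0.4765, 0.0167, 0.0505]
ee_rot: [0.0, 1.0, 0.001, 0.0]
force: [0.9, 0.1, 0.0]
opening: 0.0851
```

Run:
```python
from h import *
c=wcap('w3.png'); print(c['obs']['eef_pos'],c['obs']['force'])
```

```text
[0.47652037 0.01667288 0.05048771] [0.88622284 0.12473625 0.01069028]
```

View pics/w3.png

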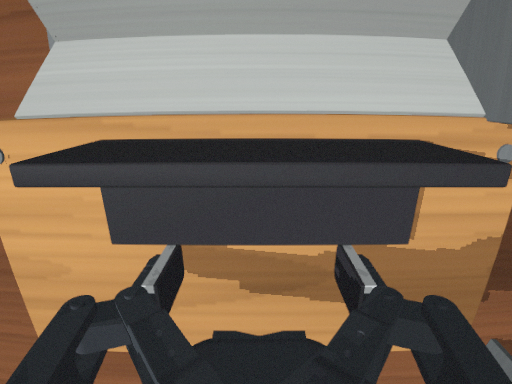

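The two fingers have squared the liner to the V: its rear edge at row 243 is level and its upright is at rows 165–187. I push on slowly to the tipping point.

Request:
step_arm([
  {"offset": [0.004, 0, 0], "roll": 0, "jaw": 85},
  {"offset": [0.004, 0, 0], "roll": 0, "jaw": 85},
  {"offset": [0.004, 0, 0], "roll": 0, "jaw": 85},
  {"offset": [0.004, 0, 0], "roll": 0, "jaw": 85},
  {"offset": [0.004, 0, 0], "roll": 0, "jaw": 85},
  {"offset": [0.004, 0, 0], "roll": 0, "jaw": 85},
  {"offset": [0.004, 0, 0], "roll": 0, "jaw": 85},
  {"offset": [0.004, 0, 0], "roll": 0, "jaw": 85},
  {"offset": [0.002, 0, 0], "roll": 0, "jaw": 85},
  {"offset": [0.002, 0, 0], "roll": 0, "jaw": 85},
  {"offset": [0.002, 0, 0], "roll": 0, "jaw": 85},
  {"offset": [0.002, 0, 0], "roll": 0, "jaw": 85},
  {"offset": [0.002, 0, 0], "roll": 0, "jaw": 85},
  {"offset": [0.002, 0, 0], "roll": 0, "jaw": 85},
  {"offset": [0, 0, 0], "roll": 0, "jaw": 85},
])

```text
time_s: 7.4
eef_pos: [0.4981, 0.0168, 0.0503]
ee_rot: [-0.0, 1.0, 0.001, 0.0]
force: [-1.8, 0.5, 1.1]
opening: 0.0851
```

Run:
```python
from h import *
c=wcap('w4.png'); print(c['obs']['eef_pos'],c['obs']['force'])
```

```text
[0.49810884 0.01677118 0.05034294] [-1.77611779  0.49259024  1.12177155]
```

View pics/w4.png

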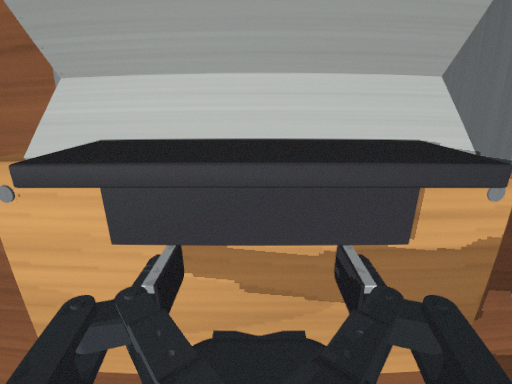

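The liner is still flat and square, with the heel now over the edge. I continue in small steps.

Request:
step_arm([
  {"offset": [0.002, 0, 0], "roll": 0, "jaw": 85},
  {"offset": [0.002, 0, 0], "roll": 0, "jaw": 85},
  {"offset": [0.002, 0, 0], "roll": 0, "jaw": 85},
  {"offset": [0.002, 0, 0], "roll": 0, "jaw": 85},
  {"offset": [0, 0, 0], "roll": 0, "jaw": 85},
])

```text
time_s: 7.87
eef_pos: [0.5021, 0.0168, 0.0503]
ee_rot: [-0.0, 1.0, 0.001, 0.0]
force: [-2.6, 0.5, 0.9]
opening: 0.0851
```

```bash
cat >> h.py <<'E'
def col(c,x=256):
    g=c['img'][:,x].astype(int).sum(1)<210; e=np.flatnonzero(np.diff(g.astype(int))); return e.tolist()
E
python3 - <<'E'
from h import *
c=wcap('w5.png'); print(c['obs']['eef_pos'],c['obs']['force'],col(c))
c={'img':cv2.imread('pics/w4.png')[:,:,::-1]};print(col(c))
E
```

```text
[0.5021373  0.01680191 0.05034227] [-2.60597801  0.54053638  0.86986451] [138, 244, 335]
[138, 244, 335]
```

Request:
step_arm([
  {"offset": [0.002, 0, 0], "roll": 0, "jaw": 85},
  {"offset": [0.002, 0, 0], "roll": 0, "jaw": 85},
  {"offset": [0.002, 0, 0], "roll": 0, "jaw": 85},
  {"offset": [0.002, 0, 0], "roll": 0, "jaw": 85},
  {"offset": [0, 0, 0], "roll": 0, "jaw": 85},
  {"offset": [0, 0, 0], "roll": 0, "jaw": 85},
])

```text
time_s: 8.42
eef_pos: [0.5061, 0.0168, 0.0503]
ee_rot: [-0.0, 1.0, 0.001, 0.0]
force: [-1.7, -0.3, 0.5]
opening: 0.0846
```

Run:
```python
from h import *
c=wcap('w6.png'); print(c['obs']['eef_pos'],c['obs']['force'],col(c))
```

```text
[0.50609905 0.01679353 0.05032856] [-1.66376661 -0.25201435  0.48378836] [138, 244, 335]
```

Run:
```python
from h import *
c=wcap(None); print(plane(c,[(256,244)],.068),plane(c,[(256,187),(256,165)],.115))
t=cap('top');print(np.round(plane(t,[(270,200)],.115),3)); im=t['img'][:,:,::-1]
cv2.imwrite('pics/c2.png',np.vstack([cv2.resize(im[140:230,200:340],None,fx=4,fy=4,interpolation=2),cv2.resize(cap('scene')['img'][180:240,190:330,::-1],None,fx=4,fy=4,interpolation=2)]))
```

```text
[[0.51702339 0.01879732 0.068     ]] [[0.56343292 0.01829562 0.115     ]
 [0.57029056 0.01828798 0.115     ]]
[[0.51  0.023 0.115]]
```

Request:
step_arm([
  {"offset": [0.002, 0, 0], "roll": 0, "jaw": 85},
  {"offset": [0.002, 0, 0], "roll": 0, "jaw": 85},
  {"offset": [0, 0, 0], "roll": 0, "jaw": 85},
])

```text
time_s: 8.87
eef_pos: [0.5079, 0.0168, 0.0503]
ee_rot: [-0.0, 1.0, 0.001, -0.0]
force: [-2.4, -0.5, 1.0]
opening: 0.0855
```

Run:
```python
from h import *
c=wcap('w7.png'); print(c['obs']['eef_pos'],c['obs']['force'],col(c))
```

```text
[0.50786758 0.01679493 0.05032906] [-2.38000836 -0.51792963  0.98120171] [138, 244, 335]
```

Request:
step_arm([
  {"offset": [0.002, 0, 0], "roll": 0, "jaw": 85},
  {"offset": [0.002, 0, 0], "roll": 0, "jaw": 85},
  {"offset": [0.002, 0, 0], "roll": 0, "jaw": 85},
  {"offset": [0, 0, 0], "roll": 0, "jaw": 85},
])

```text
time_s: 9.25
eef_pos: [0.5111, 0.0168, 0.0503]
ee_rot: [-0.0, 1.0, 0.001, 0.0]
force: [-2.7, -0.5, 1.2]
opening: 0.0851
```

Run:
```python
from h import *
c=wcap('w8.png'); print(c['obs']['eef_pos'],c['obs']['force'],col(c))
```

```text
[0.51107809 0.01680706 0.05034742] [-2.70349997 -0.4721351   1.2309706 ] [138, 244, 335]
```

View pics/c2.png

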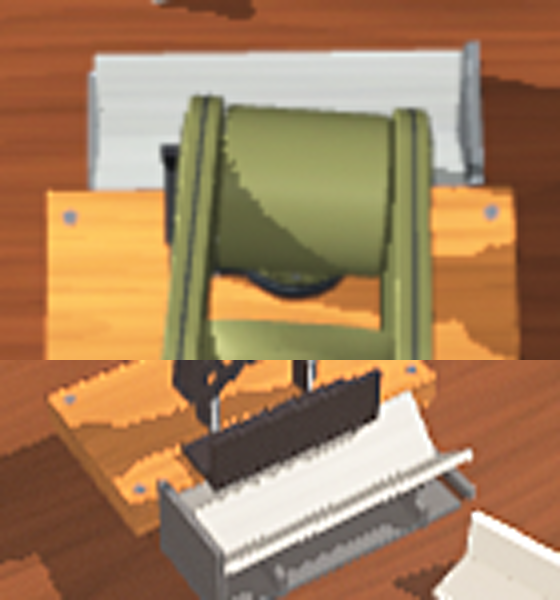

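The liner overhangs the V but is still upright. The force on the tool reads −2.7 N along x and +1.2 N along z, so finger friction is probably holding the rear edge down. I back off to let it tip.

Request:
step_arm([
  {"offset": [-0.004, 0, 0], "roll": 0, "jaw": 85},
  {"offset": [-0.01, 0, 0], "roll": 0, "jaw": 85},
  {"offset": [-0.01, 0, 0], "roll": 0, "jaw": 85},
  {"offset": [0, 0, 0], "roll": 0, "jaw": 85},
  {"offset": [0, 0, 0], "roll": 0, "jaw": 85},
  {"offset": [0, 0, 0], "roll": 0, "jaw": 85},
])

```text
time_s: 9.8
eef_pos: [0.4989, 0.0168, 0.0505]
ee_rot: [0.0, 1.0, 0.001, 0.0]
force: [-0.1, 0.0, 0.5]
opening: 0.0852
```

Run:
```python
from h import *
c=wcap('w9.png'); print(c['obs']['eef_pos'],c['obs']['force'],col(c))
```

```text
[0.49888586 0.01675487 0.05045364] [-0.07590481  0.02145702  0.52965542] [142, 335]
```

View pics/w9.png

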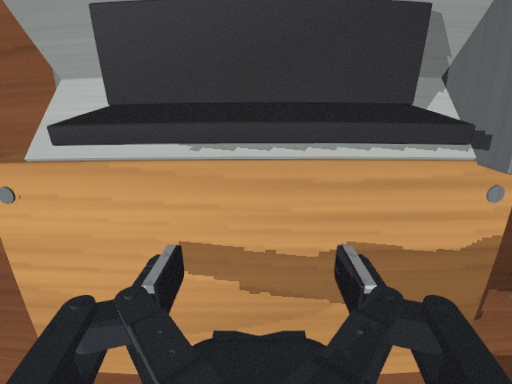

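It tipped in: leg 1's top edge lies at row 145, just inside the cradle's near lip at row 159, and leg 2 leans on the far leg. Its right end is short of the stop. I now measure the V line and how well it is bedded.

Run:
```python
from h import *
c=wcap('w10.png')
print('lip L,R',plane(c,[(30,159),(470,159)],.058).round(4).tolist())
print('leg1 outer edge L,R',plane(c,[(52,145),(473,142)],.055).round(4).tolist())
print('leg1 inner top edge L,R',plane(c,[(52,126),(470,124)],.0606).round(4).tolist())
print('leg2 top corners',plane(c,[(90,4),(431,4)],.0606).round(4).tolist())
print('inner corner',plane(c,[(108,103),(414,103)],.0273).round(4).tolist())
```

```text
lip L,R [[0.5538, 0.14, 0.058], [0.5541, -0.0949, 0.058]]
leg1 outer edge L,R [[0.5606, 0.1277, 0.055], [0.5628, -0.0969, 0.055]]
leg1 inner top edge L,R [[0.571, 0.1211, 0.0606], [0.5725, -0.0884, 0.0606]]
leg2 top corners [[0.6242, 0.0924, 0.0606], [0.6246, -0.059, 0.0606]]
inner corner [[0.5812, 0.1079, 0.0273], [0.5816, -0.0758, 0.0273]]
```

Run:
```python
from h import *
c=wcap(None)
for n,a,b in [('leg1 A',(52,145),(475,142)),('leg1 B',(50,126),(472,124)),('corner',(108,104),(414,104)),('leg2 top',(90,4),(431,4)),('lip(240)',(28,159),(474,159))]:
    p,d=ray(c,[a,b]); d/=-d[:,2:]; L=.24 if 'lip' in n else .16
    t=L/np.linalg.norm(d[0]-d[1]); print(n,(p+d*t).round(4).tolist())
im=cap('scene')['img'][150:250,180:330,::-1]; cv2.imwrite('pics/s2.png',cv2.resize(im,None,fx=5,fy=5,interpolation=2))
```

```text
leg1 A [[0.5667, 0.0956, 0.0954], [0.5682, -0.0644, 0.0954]]
leg1 B [[0.5736, 0.0966, 0.0931], [0.5747, -0.0634, 0.0931]]
corner [[0.5807, 0.0963, 0.0489], [0.5811, -0.0637, 0.0489]]
leg2 top [[0.6266, 0.0967, 0.053], [0.6271, -0.0633, 0.053]]
lip(240) [[0.5537, 0.142, 0.0571], [0.554, -0.098, 0.0571]]
```

View pics/s2.png

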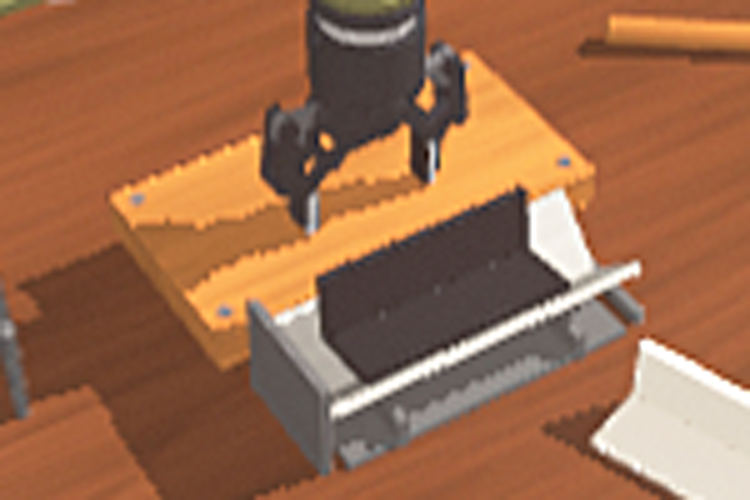

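The scene crop shows it over-rotated. Leg 1 still stands nearly upright (top at z≈0.095), and the liner bridges the V with its heel on the near leg and leg 2's tip on the far leg. I will mend it by reaching inside and pushing leg 1 gently toward the robot, so it rotates back and slides down the near leg.

Request:
step_arm([
  {"offset": [0, 0, -0.04], "roll": 0, "jaw": 85},
  {"offset": [0, 0, -0.05], "roll": 0, "jaw": 85},
  {"offset": [0, 0, -0.05], "roll": 0, "jaw": 85},
  {"offset": [0, 0, -0.05], "roll": 0, "jaw": 85},
  {"offset": [0, 0, -0.02], "roll": 0, "jaw": 85},
  {"offset": [0.04, 0, 0], "roll": 0, "jaw": 85},
  {"offset": [0.05, 0, 0], "roll": 0, "jaw": 85},
  {"offset": [0.05, 0, 0], "roll": 0, "jaw": 85},
  {"offset": [0.05, 0, 0], "roll": 0, "jaw": 85},
  {"offset": [0.034, 0, 0], "roll": 0, "jaw": 85},
  {"offset": [0, 0, 0], "roll": 0, "jaw": 85},
  {"offset": [0, 0, 0.04], "roll": 0, "jaw": 85},
  {"offset": [0, 0, 0.05], "roll": 0, "jaw": 85},
  {"offset": [0, 0, 0.05], "roll": 0, "jaw": 85},
  {"offset": [0, 0, 0.04], "roll": 0, "jaw": 85},
  {"offset": [0, 0, 0.01], "roll": 0, "jaw": 85},
  {"offset": [0, 0, 0], "roll": 0, "jaw": 85},
])

```text
time_s: 11.42
eef_pos: [0.6083, 0.0172, 0.0575]
ee_rot: [-0.0, 1.0, 0.001, -0.003]
force: [0.4, 1.0, 0.1]
opening: 0.0848
```

Request:
step_arm([
  {"offset": [-0.01, 0, 0], "roll": 0, "jaw": 85},
  {"offset": [-0.01, 0, 0], "roll": 0, "jaw": 85},
  {"offset": [-0.004, 0, 0], "roll": 0, "jaw": 85},
  {"offset": [-0.004, 0, 0], "roll": 0, "jaw": 85},
  {"offset": [-0.004, 0, 0], "roll": 0, "jaw": 85},
  {"offset": [-0.004, 0, 0], "roll": 0, "jaw": 85},
  {"offset": [-0.004, 0, 0], "roll": 0, "jaw": 85},
  {"offset": [-0.004, 0, 0], "roll": 0, "jaw": 85},
  {"offset": [-0.004, 0, 0], "roll": 0, "jaw": 85},
  {"offset": [0, 0, 0], "roll": 0, "jaw": 85},
])

```text
time_s: 12.25
eef_pos: [0.5868, 0.017, 0.0605]
ee_rot: [0.0, 1.0, 0.001, 0.0]
force: [1.0, 0.4, 0.6]
opening: 0.0853
```

Run:
```python
from h import *
print(bot.get_obs()['force'])
a=cap('scene')['img'][150:250,180:330,::-1]; b=wcap('w11.png')['img'][:,:,::-1]
a=cv2.resize(a,None,fx=4,fy=4,interpolation=2); cv2.imwrite('pics/m1.png',np.hstack([a[:,100:500],cv2.resize(b,None,fx=.78,fy=.78)[:,:]] if 0 else [a[:,100:500],cv2.copyMakeBorder(cv2.resize(b,(400,300)),0,100,0,0,0)]))
```

```text
[0.97647084 0.42525762 0.56180296]
```

View pics/m1.png

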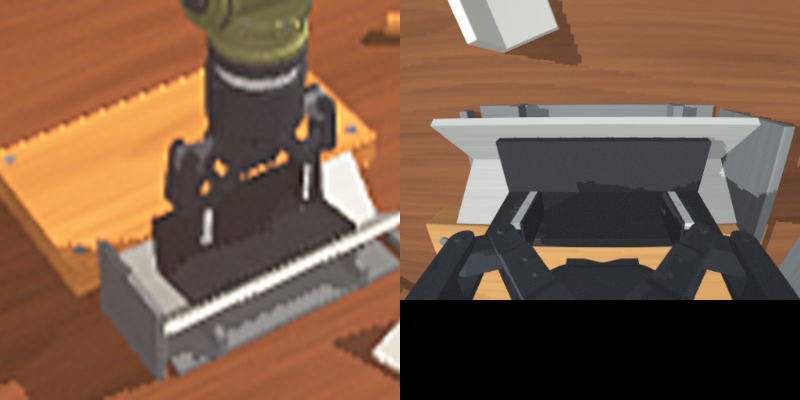

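Seen from the wrist, the fingers stand inside the L: leg 2's far edge is at row 138 and leg 1's top edge at row 245 in the right panel. I keep pushing gently toward the robot.

Request:
step_arm([
  {"offset": [-0.004, 0, 0], "roll": 0, "jaw": 85},
  {"offset": [-0.004, 0, 0], "roll": 0, "jaw": 85},
  {"offset": [-0.004, 0, 0], "roll": 0, "jaw": 85},
  {"offset": [-0.004, 0, 0], "roll": 0, "jaw": 85},
  {"offset": [-0.004, 0, 0], "roll": 0, "jaw": 85},
  {"offset": [0, 0, 0], "roll": 0, "jaw": 85},
])

```text
time_s: 12.85
eef_pos: [0.5761, 0.017, 0.06]
ee_rot: [-0.0, 1.0, 0.001, -0.001]
force: [-0.2, 0.3, -0.2]
opening: 0.0849
```

Run:
```python
from h import *
c=wcap('w12.png');print(c['obs']['force'],col(c))
g=c['img'].sum(2)
for r in (150,170,185,200,220): print(r,np.flatnonzero(np.diff((g[r]<260).astype(int))).tolist())
```

```text
[-0.17423001  0.27334811 -0.21007474] [169, 176, 178, 306, 335]
150 [510]
170 [112, 400, 406, 407, 504]
185 [113, 408, 418, 430, 431, 432, 500]
200 [122, 399, 416, 422, 496, 510]
220 [133, 387, 490]
```

Run:
```python
from h import *
c=wcap(None)
for n,a,b in [('leg2 top',(112,170),(400,170))]:
    p,d=ray(c,[a,b]); d/=-d[:,2:]; t=.16/np.linalg.norm(d[0]-d[1]); print(n,(p+d*t).round(4).tolist())
g=c['img'].sum(2)
for r in range(160,184,4): print(r,np.flatnonzero(np.diff((g[r]<260).astype(int))).tolist())
a=cap('scene')['img'][150:250,200:310,::-1]; b=c['img'][:,:,::-1]
cv2.imwrite('pics/m2.png',np.hstack([cv2.resize(a,(330,300),interpolation=2),cv2.resize(b,(400,300))]))
```

```text
leg2 top [[0.6228, 0.0992, 0.0599], [0.6232, -0.0608, 0.0599]]
160 [507]
164 [113, 406, 506]
168 [112, 408, 505]
172 [114, 408, 432, 433, 504]
176 [116, 406, 428, 430, 431, 432, 503]
180 [118, 403, 423, 428, 501]
```

Request:
step_arm([
  {"offset": [-0.004, 0, 0], "roll": 0, "jaw": 85},
  {"offset": [-0.004, 0, 0], "roll": 0, "jaw": 85},
  {"offset": [-0.004, 0, 0], "roll": 0, "jaw": 85},
  {"offset": [-0.004, 0, 0], "roll": 0, "jaw": 85},
  {"offset": [0, 0, 0], "roll": 0, "jaw": 85},
])

```text
time_s: 13.42
eef_pos: [0.5683, 0.017, 0.0602]
ee_rot: [0.0, 1.0, 0.001, -0.0]
force: [0.6, 0.3, 0.1]
opening: 0.0851
```

```bash
cat >> h.py <<'E'
def leg2(c):
    # far (upper) edge of the dark liner in the wrist view -> its position from the known 160 mm length
    g=c['img'].sum(2)<260
    for r in range(100,240,2):
        e=np.flatnonzero(g[r,95:415])+95
        if len(e)>200: break
    r+=3; e=np.flatnonzero(g[r,60:415])+60
    p,d=ray(c,[(e[0],r),(e[-1],r)]); d/=-d[:,2:]; t=.16/np.linalg.norm(d[0]-d[1]); return r,e[0],e[-1],(p+d*t).round(4).tolist()
E
python3 - <<'E'
from h import *
c=wcap('w13.png');print(c['obs']['force'],leg2(c))
c['obs']['eef_pos']
E
```

```text
[0.57485842 0.25842154 0.11210084] (135, np.int64(115), np.int64(406), [[0.6335, 0.0967, 0.0557], [0.6339, -0.0633, 0.0557]])
```

Request:
step_arm([
  {"offset": [0.004, 0, -0.03], "roll": 0, "jaw": 85},
  {"offset": [0, 0, -0.05], "roll": 0, "jaw": 40},
  {"offset": [0, 0, -0.05], "roll": 0, "jaw": 0},
  {"offset": [0.025, 0, 0], "roll": 0, "jaw": 0},
  {"offset": [0.026, 0, 0], "roll": 0, "jaw": 0},
  {"offset": [0, 0, 0], "roll": 0, "jaw": 0},
  {"offset": [0, 0, 0], "roll": 0, "jaw": 0},
  {"offset": [0, 0, 0], "roll": 0, "jaw": 0},
])

```text
time_s: 14.13
eef_pos: [0.5955, 0.0171, 0.1246]
ee_rot: [-0.0, 1.0, 0.001, -0.001]
force: [0.5, -0.2, -0.0]
opening: 0.0007
```

Run:
```python
from h import *
c=wcap('w14.png');print(c['obs']['eef_pos'],c['obs']['force'],c['obs']['opening'],leg2(c))
a=cap('scene')['img'][150:250,200:310,::-1]; b=c['img'][:,:,::-1]
cv2.imwrite('pics/m2.png',np.hstack([cv2.resize(a,(330,384),interpolation=2),b[:,:470]]))
```

```text
[0.59552462 0.01709166 0.12463216] [ 0.53285609 -0.21318967 -0.00537257] 0.0007038470447525385 (165, np.int64(61), np.int64(360), [[0.6464, 0.1246, 0.13], [0.6463, -0.0354, 0.13]])
```

View pics/m2.png

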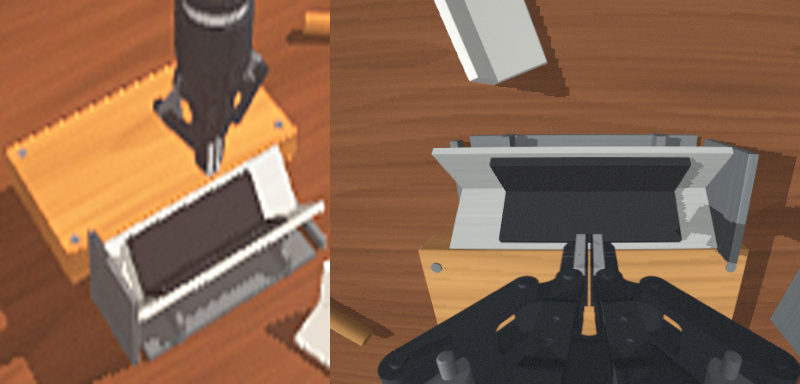

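It now lies in the V like a book, with its inner corner at row 191, leg 2's edge at row 158 and leg 1's edge at row 241 in the right panel. I check this numerically.

Run:
```python
from h import *
c=wcap(None)
for n,a,b,z in [('leg2',(160,158),(361,158),.0606),('corner',(174,191),(345,191),.0273),('leg1',(168,241),(351,241),.0606),('lip near',(119,248),(385,248),.058),('lip far',(102,150),(402,150),.058)]:
    p,d=ray(c,[a,b]); d/=-d[:,2:]; L=.24 if 'lip' in n else .16
    t=L/np.linalg.norm(d[0]-d[1]); print(n,'at z',plane(c,[a,b],z).round(4).tolist(),'by length',(p+d*t)[0].round(4))
```

```text
leg2 at z [[0.6354, 0.0951, 0.0606], [0.6358, -0.0624, 0.0606]] by length [0.6348 0.0963 0.0573]
corner at z [[0.5969, 0.0977, 0.0273], [0.5973, -0.0638, 0.0273]] by length [0.5977 0.0969 0.0295]
leg1 at z [[0.5622, 0.0967, 0.0606], [0.5625, -0.0629, 0.0606]] by length [0.5618 0.0969 0.06  ]
lip near at z [[0.5529, 0.1437, 0.058], [0.5536, -0.0959, 0.058]] by length [0.5527 0.1439 0.0577]
lip far at z [[0.6417, 0.1426, 0.058], [0.642, -0.0959, 0.058]] by length [0.6415 0.1434 0.0567]
```

Request:
step_arm([
  {"offset": [0.001, 0, 0.04], "roll": 0, "jaw": 0},
  {"offset": [0, 0, 0.04], "roll": 0, "jaw": 0},
  {"offset": [0, 0, 0.04], "roll": 0, "jaw": 0},
  {"offset": [0, 0, 0.04], "roll": 0, "jaw": 0},
  {"offset": [0, 0, 0.002], "roll": 0, "jaw": 0},
  {"offset": [0, 0, 0.002], "roll": 0, "jaw": 0},
  {"offset": [0, 0, 0.002], "roll": 0, "jaw": 0},
  {"offset": [0, 0, 0.002], "roll": 0, "jaw": 0},
  {"offset": [0, 0, 0.002], "roll": 0, "jaw": 0},
  {"offset": [0, 0, 0], "roll": 0, "jaw": 0},
])

```text
time_s: 15.12
eef_pos: [0.5973, 0.017, 0.0412]
ee_rot: [0.0, 1.0, 0.001, 0.001]
force: [0.1, -0.3, -0.2]
opening: 0.0002
```

Request:
step_arm([
  {"offset": [0, 0, 0.002], "roll": 0, "jaw": 0},
  {"offset": [0, 0, 0.002], "roll": 0, "jaw": 0},
  {"offset": [0, 0, 0.002], "roll": 0, "jaw": 0},
  {"offset": [0, 0, 0], "roll": 0, "jaw": 0},
])

```text
time_s: 15.45
eef_pos: [0.5966, 0.0171, 0.0371]
ee_rot: [-0.0, 1.0, 0.001, -0.0]
force: [0.0, 0.6, -1.0]
opening: -0.0
```

Request:
step_arm([
  {"offset": [0, 0, 0.002], "roll": 0, "jaw": 0},
  {"offset": [0, 0, 0.002], "roll": 0, "jaw": 0},
  {"offset": [0, 0, 0], "roll": 0, "jaw": 0},
])

```text
time_s: 15.7
eef_pos: [0.5975, 0.017, 0.0359]
ee_rot: [0.0, 1.0, 0.001, 0.001]
force: [1.5, -0.2, 1.5]
opening: 0.0
```

Request:
step_arm([
  {"offset": [0, 0, 0.002], "roll": 0, "jaw": 0},
  {"offset": [0, 0, 0], "roll": 0, "jaw": 0},
])

```text
time_s: 15.87
eef_pos: [0.5979, 0.017, 0.0354]
ee_rot: [0.0, 1.0, 0.001, 0.001]
force: [0.8, 0.1, 5.4]
opening: -0.0002
```

Request:
step_arm([
  {"offset": [0, 0, -0.03], "roll": 0, "jaw": 0},
  {"offset": [0, 0, -0.05], "roll": 0, "jaw": 0},
  {"offset": [0, 0, -0.05], "roll": 0, "jaw": 0},
  {"offset": [0, 0, -0.04], "roll": 0, "jaw": 0},
  {"offset": [0, -0.05, 0], "roll": 0, "jaw": 0},
  {"offset": [0, -0.05, 0], "roll": 0, "jaw": 0},
  {"offset": [0, -0.05, 0], "roll": 0, "jaw": 0},
  {"offset": [0, -0.05, 0], "roll": 0, "jaw": 0},
  {"offset": [0, -0.018, 0], "roll": 0, "jaw": 0},
  {"offset": [0, 0, 0], "roll": 0, "jaw": 0},
  {"offset": [0, 0, 0.04], "roll": 0, "jaw": 0},
  {"offset": [0, 0, 0.05], "roll": 0, "jaw": 0},
  {"offset": [0, 0, 0.05], "roll": 0, "jaw": 0},
  {"offset": [0, 0, 0.03], "roll": 0, "jaw": 0},
  {"offset": [0, 0, 0.005], "roll": 0, "jaw": 0},
  {"offset": [0, 0, 0.004], "roll": 0, "jaw": 0},
  {"offset": [0, 0, 0], "roll": 0, "jaw": 0},
])

```text
time_s: 17.28
eef_pos: [0.5968, 0.1253, 0.0301]
ee_rot: [0.0, 1.0, 0.001, 0.0]
force: [0.1, -0.1, -0.0]
opening: -0.0001
```

Request:
step_arm([
  {"offset": [0, 0.004, 0], "roll": 0, "jaw": 0},
  {"offset": [0, 0.004, 0], "roll": 0, "jaw": 0},
  {"offset": [0, 0.004, 0], "roll": 0, "jaw": 0},
  {"offset": [0, 0.004, 0], "roll": 0, "jaw": 0},
  {"offset": [0, 0.004, 0], "roll": 0, "jaw": 0},
  {"offset": [0, 0.004, 0], "roll": 0, "jaw": 0},
  {"offset": [0, 0.004, 0], "roll": 0, "jaw": 0},
  {"offset": [0, 0.004, 0], "roll": 0, "jaw": 0},
  {"offset": [0, 0.004, 0], "roll": 0, "jaw": 0},
  {"offset": [0, 0.004, 0], "roll": 0, "jaw": 0},
  {"offset": [0, 0.004, 0], "roll": 0, "jaw": 0},
  {"offset": [0, 0.004, 0], "roll": 0, "jaw": 0},
  {"offset": [0, 0, 0], "roll": 0, "jaw": 0},
])

```text
time_s: 18.37
eef_pos: [0.5966, 0.1019, 0.0298]
ee_rot: [-0.0, 1.0, 0.001, -0.0]
force: [0.2, -0.4, 0.2]
opening: -0.0003
```

```bash
cat >> h.py <<'E'
def cornerrow(c):
    # column runs of dark liner at rows of leg 2 in the wrist view
    g=c['img'].sum(2)<260
    for r in range(60,330,15):
        e=np.flatnonzero(np.diff(g[r].astype(int))).tolist(); print(r,e[:14])
E
python3 - <<'E'
from h import *
c=wcap('w15.png');print(c['obs']['eef_pos'],c['obs']['force']);cornerrow(c)
E
```

```text
[0.59656629 0.10191318 0.02979907] [ 0.1734897  -0.35715902  0.19899774]
60 [298, 359]
75 [258, 363]
90 [327, 367]
105 []
120 []
135 []
150 []
165 [191, 209]
180 [192, 210, 475, 488, 489, 498]
195 []
210 [272]
225 [270]
240 [256, 261, 270]
255 [233, 245, 255, 261, 272]
270 [230, 249, 255, 261, 268]
285 [174]
300 [149]
315 [123, 183, 185, 254, 263]
```

Request:
step_arm([
  {"offset": [0, 0.003, 0], "roll": 0, "jaw": 0},
  {"offset": [0, 0.003, 0], "roll": 0, "jaw": 0},
  {"offset": [0, 0.003, 0], "roll": 0, "jaw": 0},
  {"offset": [0, 0.003, 0], "roll": 0, "jaw": 0},
  {"offset": [0, 0.003, 0], "roll": 0, "jaw": 0},
  {"offset": [0, 0.003, 0], "roll": 0, "jaw": 0},
  {"offset": [0, 0.003, 0], "roll": 0, "jaw": 0},
  {"offset": [0, 0.003, 0], "roll": 0, "jaw": 0},
  {"offset": [0, 0.003, 0], "roll": 0, "jaw": 0},
  {"offset": [0, 0.003, 0], "roll": 0, "jaw": 0},
])

```text
time_s: 19.25
eef_pos: [0.5966, 0.0868, 0.0298]
ee_rot: [0.0, 1.0, 0.001, -0.0]
force: [0.3, 2.6, -0.9]
opening: -0.0001
```

Run:
```python
from h import *
c=wcap('w16.png');print(c['obs']['eef_pos'],c['obs']['force'])
g=c['img'].sum(2)
for r in (195,205,215,225): print(r,np.flatnonzero(np.diff((g[r]<260).astype(int))).tolist())
for r in (195,): print(g[r,240:512:6].tolist())
```

```text
[0.59662113 0.08682369 0.02979724] [ 0.31302271  2.61030628 -0.86119068]
195 [53, 54, 61, 62, 94, 95, 99, 101, 103, 104, 113, 114, 125, 126]
205 [272]
215 [271]
225 [270]
[516, 523, 509, 516, 511, 515, 515, 515, 518, 516, 521, 517, 513, 515, 512, 516, 511, 516, 511, 517, 515, 516, 514, 509, 507, 512, 508, 514, 507, 510, 511, 508, 510, 505, 508, 505, 505, 504, 511, 505, 499, 502, 506, 502, 503, 497]
```

Request:
step_arm([
  {"offset": [0, 0.003, 0], "roll": 0, "jaw": 0},
  {"offset": [0, 0.003, 0], "roll": 0, "jaw": 0},
  {"offset": [0, 0.003, 0], "roll": 0, "jaw": 0},
  {"offset": [0, 0.003, 0], "roll": 0, "jaw": 0},
  {"offset": [0, 0.003, 0], "roll": 0, "jaw": 0},
  {"offset": [0, 0.003, 0], "roll": 0, "jaw": 0},
])

```text
time_s: 19.8
eef_pos: [0.5967, 0.0779, 0.0299]
ee_rot: [-0.0, 1.0, 0.001, 0.0]
force: [0.1, 1.8, -0.7]
opening: 0.0001
```

Run:
```python
from h import *
c=wcap('w17.png');print(c['obs']['eef_pos'],c['obs']['force'])
t=cap('top');g=t['img'].sum(2)
for r in range(155,190,4): print(r,np.flatnonzero(np.diff((g[r,215:330]<210).astype(int)))+215)
```

```text
[0.59669372 0.07789734 0.02986093] [ 0.0706995   1.81854606 -0.74751677]
155 [220 224]
159 [220 224 263 264 274 311 319 323]
163 [220 263 274 310 319]
167 [220 234 237 242 246 251 254 264 274 310 320]
171 [219 220 275 310 314 317 320]
175 [275 311 314 317 320]
179 [219 220 275 311 315 317 320]
183 [220 221 255 265 275 312 316 317 320]
187 [220 222 261 266 328]
```

Request:
step_arm([
  {"offset": [0, 0.002, 0], "roll": 0, "jaw": 0},
  {"offset": [0, 0.002, 0], "roll": 0, "jaw": 0},
  {"offset": [0, 0.002, 0], "roll": 0, "jaw": 0},
  {"offset": [0, 0.002, 0], "roll": 0, "jaw": 0},
  {"offset": [0, 0.002, 0], "roll": 0, "jaw": 0},
])

```text
time_s: 20.32
eef_pos: [0.5967, 0.073, 0.0298]
ee_rot: [-0.0, 1.0, 0.001, 0.0]
force: [0.8, 2.1, -0.1]
opening: 0.0001
```

Run:
```python
from h import *
c=wcap('w18.png')
t=cap('top');g=t['img'].sum(2)
for r in range(163,184,4): print(r,np.flatnonzero(np.diff((g[r,270:330]<210).astype(int)))+270, g[r,306:323].tolist())
```

```text
163 [277 312 319] [128, 125, 126, 125, 129, 121, 138, 273, 427, 343, 380, 459, 445, 380, 189, 169, 176]
167 [277 312 315 316 320] [119, 122, 124, 121, 122, 123, 153, 265, 372, 300, 185, 219, 276, 267, 216, 191, 191]
171 [277 312 314 317 320] [95, 93, 93, 93, 91, 93, 155, 268, 264, 157, 155, 201, 278, 279, 252, 194, 189]
175 [277 313 314 317 320] [89, 91, 88, 88, 89, 87, 92, 189, 294, 169, 153, 202, 280, 272, 242, 196, 190]
179 [278 314 315 317 320] [90, 90, 86, 88, 87, 87, 86, 113, 205, 265, 155, 177, 283, 283, 269, 202, 193]
183 [278 314 316 317 320] [116, 119, 119, 116, 119, 116, 114, 121, 199, 320, 259, 203, 280, 280, 263, 189, 188]
```

Request:
step_arm([
  {"offset": [0, 0.002, 0], "roll": 0, "jaw": 0},
  {"offset": [0, 0.002, 0], "roll": 0, "jaw": 0},
  {"offset": [0, 0.002, 0], "roll": 0, "jaw": 0},
  {"offset": [0, 0.001, 0], "roll": 0, "jaw": 0},
])

```text
time_s: 20.75
eef_pos: [0.5967, 0.0695, 0.0299]
ee_rot: [-0.0, 1.0, 0.001, 0.0]
force: [-0.0, 1.7, -0.9]
opening: -0.0002
```

Request:
step_arm([
  {"offset": [0, 0.001, 0], "roll": 0, "jaw": 0},
  {"offset": [0, 0.001, 0], "roll": 0, "jaw": 0},
])

```text
time_s: 20.92
eef_pos: [0.5967, 0.069, 0.0299]
ee_rot: [-0.001, 1.0, 0.001, 0.0]
force: [-0.3, 6.2, -1.0]
opening: 0.0002
```

Request:
step_arm([
  {"offset": [0, 0.0005, 0], "roll": 0, "jaw": 0},
  {"offset": [0, 0, 0], "roll": 0, "jaw": 0},
  {"offset": [0, 0, 0], "roll": 0, "jaw": 0},
])

```text
time_s: 21.17
eef_pos: [0.5967, 0.069, 0.0298]
ee_rot: [-0.001, 1.0, 0.001, 0.0]
force: [0.0, 4.6, -0.1]
opening: -0.0
```

Run:
```python
from h import *
t=cap('top');g=t['img'].sum(2);print(bot.get_obs()['force'],bot.get_obs()['eef_pos'])
for r in range(163,184,4): print(r,np.flatnonzero(np.diff((g[r,270:330]<210).astype(int)))+270, g[r,306:323].tolist())
```

```text
[-0.53359825  4.07131682 -0.32552071] [0.59668541 0.06898014 0.02982431]
163 [279 314 319] [124, 128, 124, 130, 125, 127, 125, 125, 154, 254, 380, 461, 447, 380, 190, 167, 174]
167 [279 314 315 316 320] [126, 121, 120, 120, 123, 127, 128, 129, 178, 234, 184, 222, 275, 266, 219, 190, 192]
171 [279 317 320] [94, 96, 93, 92, 92, 94, 90, 97, 122, 150, 157, 201, 278, 279, 249, 196, 189]
175 [280 317 320] [89, 88, 90, 90, 88, 93, 87, 88, 97, 126, 156, 203, 279, 272, 240, 194, 190]
179 [280 317 320] [90, 88, 90, 92, 90, 90, 88, 89, 89, 99, 127, 182, 283, 282, 269, 202, 192]
183 [270 280 317 320] [118, 119, 118, 118, 115, 115, 117, 119, 116, 120, 136, 194, 284, 283, 260, 192, 187]
```

Request:
step_arm([
  {"offset": [0, -0.002, 0], "roll": 0, "jaw": 0},
  {"offset": [0, -0.01, 0], "roll": 0, "jaw": 0},
  {"offset": [0, -0.02, 0], "roll": 0, "jaw": 0},
  {"offset": [0, 0, -0.04], "roll": 0, "jaw": 0},
  {"offset": [0, 0, -0.05], "roll": 0, "jaw": 0},
  {"offset": [0, 0, -0.05], "roll": 0, "jaw": 0},
  {"offset": [0, 0, -0.05], "roll": 0, "jaw": 0},
  {"offset": [0, 0, -0.05], "roll": 0, "jaw": 0},
  {"offset": [-0.05, 0.06, 0], "roll": 0, "jaw": 0},
  {"offset": [-0.05, 0.06, 0], "roll": 0, "jaw": 0},
  {"offset": [-0.05, 0.06, 0], "roll": 0, "jaw": 0},
  {"offset": [-0.04, 0.06, 0], "roll": 0, "jaw": 0},
  {"offset": [0, 0.06, 0], "roll": 0, "jaw": 0},
  {"offset": [0, 0, 0], "roll": 0, "jaw": 0},
  {"offset": [0, 0, 0], "roll": 0, "jaw": 0},
])

```text
time_s: 22.47
eef_pos: [0.502, -0.0668, 0.1501]
ee_rot: [0.0, 1.0, 0.0, 0.0]
force: [0.1, 0.7, -0.7]
opening: -0.0001
```

Run:
```python
from h import *
c=wcap('w20.png'); print(c['obs']['eef_pos'],c['obs']['force'])
b=c['img'][:,:,::-1]
a=cap('scene')['img'][180:250,210:320,::-1]
cv2.imwrite('pics/m3.png',np.hstack([b[:300],cv2.resize(a,(288,183),interpolation=2)[[*range(183)]+[182]*117]]))
```

```text
[ 0.50195646 -0.06679177  0.15013356] [ 0.08830498  0.74394012 -0.68796499]
```

Run:
```python
from h import *
c=wcap(None); g=c['img'].sum(2)
m=(g<210).astype(np.uint8)
def proj(c,P):
    o=c['obs'];q=o['ee_rot'];Rt=R.from_quat([*q[1:],q[0]]);T=c['tool_from_camera']
    pc=(Rt.inv().apply(np.array(P)-o['eef_pos'])-T[:3,3])@T[:3,:3]
    u=np.c_[pc[:,0],-pc[:,1]]/-pc[:,2:]; u*=1+c['k1']*(u**2).sum(1)[:,None]
    K=c['camera_matrix'];return (u*[K[0,0],K[1,1]]+K[:2,2]).round(0).tolist()
V=.5968
for y in (.0635,-.0965): print(y,'leg2tip,corner,leg1tip(inner)',proj(c,[(V+.0333,y,.0606),(V,y,.0273),(V-.0333,y,.0606)]))
m[250:]=0
ct=max(cv2.findContours(m,0,2)[0],key=cv2.contourArea);print(cv2.approxPolyDP(ct,3,True)[:,0].tolist())
for r in range(40,231,15): print(r,g[r,236:330:3].tolist())
```

```text
0.0635 leg2tip,corner,leg1tip(inner) [[98.0, 44.0], [123.0, 89.0], [110.0, 128.0]]
-0.0965 leg2tip,corner,leg1tip(inner) [[300.0, 41.0], [293.0, 88.0], [296.0, 127.0]]
[[100, 42], [124, 88], [112, 126], [115, 132], [296, 130], [293, 84], [299, 35], [164, 36]]
40 [174, 170, 182, 179, 167, 176, 169, 166, 164, 167, 162, 155, 168, 162, 169, 171, 159, 176, 164, 175, 169, 157, 307, 405, 382, 374, 346, 265, 264, 255, 272, 273]
55 [129, 120, 119, 120, 120, 115, 131, 135, 118, 130, 113, 131, 124, 122, 123, 134, 142, 134, 118, 132, 133, 309, 305, 397, 373, 361, 225, 174, 170, 172, 177, 184]
70 [117, 129, 124, 116, 105, 124, 134, 125, 134, 130, 116, 106, 136, 126, 133, 125, 105, 133, 128, 121, 235, 302, 309, 391, 370, 374, 205, 196, 200, 193, 188, 187]
85 [139, 131, 136, 118, 126, 125, 152, 108, 133, 128, 123, 132, 131, 133, 134, 127, 129, 141, 132, 149, 301, 312, 343, 379, 372, 374, 194, 202, 192, 189, 194, 190]
100 [158, 163, 166, 150, 147, 153, 165, 152, 157, 159, 155, 164, 157, 155, 145, 164, 168, 153, 173, 146, 298, 308, 375, 382, 367, 340, 193, 194, 206, 194, 200, 195]
115 [160, 166, 164,
[... 600 characters left out ...]
 389, 380, 373, 375, 459, 463, 465, 300]
175 [409, 405, 403, 405, 402, 407, 407, 409, 410, 402, 404, 400, 399, 407, 402, 406, 408, 407, 409, 412, 411, 404, 415, 419, 417, 423, 416, 425, 424, 420, 433, 191]
190 [451, 446, 444, 445, 449, 443, 455, 454, 450, 449, 449, 446, 448, 441, 453, 449, 454, 458, 454, 457, 450, 452, 455, 452, 450, 455, 452, 452, 461, 455, 371, 160]
205 [442, 440, 439, 435, 436, 434, 435, 441, 439, 437, 443, 438, 440, 436, 439, 432, 439, 437, 434, 436, 436, 432, 434, 435, 439, 439, 439, 437, 433, 435, 188, 209]
220 [434, 436, 442, 434, 436, 436, 436, 431, 436, 437, 432, 433, 429, 438, 439, 432, 438, 437, 437, 436, 435, 441, 438, 438, 444, 439, 439, 441, 441, 425, 191, 194]
```

```bash
python3 -c "
from h import *
print(bot.close_job())"
```

```text
the job is handed in; nothing more can be done
None
```

I handed the job in at about 22.5 s, with the liner bedded in the V and its end against the tall stop plate. No verdict was reported.

**What I did:**
1. I squared the dark liner to the V with the two open fingers and pushed it over the board's edge.
2. It first tipped too far and jammed across the V, with leg 1 almost upright. I eased leg 1 back toward the robot until the liner slid home.
3. I pressed lightly on the inner corner to bed it. The corner took 5.4 N, at a height that fits the liner being fully home.
4. I slid it along the V with the closed fingers. The sliding force was about 2 N. At the stop it rose to 6.2 N at most and held at 4–5 N with no further movement. I then backed the arm clear.

**Last checks:**
- **Bedding:** in the wrist picture, the liner's corners were within about 2 pixels (roughly 2 mm) of where a fully home liner touching the stop would show.
- **Stop:** the strip between the liner's end and the plate was no wider than the plate's own visible face, so I saw no sign of a gap. The rise in force also points to contact.
- **Not viewed:** the 12-picture limit was reached, so these final checks are from numbers only. I did not look at the finished state, or at the paddle, tweezers and tin afterwards. The arm passed near the tin only at height and did not go near the other two.

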